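# Lock the circuit-board holder's T-stud in the bench rail

## Task

Take the clamping stud with the long, narrow T-head (not the one with the round foot, which stays standing where it is) and lower its head into the open part of the aluminium rail's T-slot, well clear of the board holder. Slide it upright along the slot until its shank is home at the bottom of the holder's forked foot, and only then give it a quarter turn so that the head lies square across the slot, locked under the lips. Let go and leave it standing there.

Things in the scene. Friction and masses are not known exactly. Their poses are not given: they have to be found in the camera images.
- tstud_handle (a point): Loose T-stud to use, standing on its head (0.17-0.32 kg). Point: centre of its black bar handle, 72 mm above its underside. Steel T-head 20 (x) x 56 (y) x 12 mm high; shank 14 mm across; collar 36 mm across at 42-48 mm; handle 16 (x) x 40 (y) mm, at 58-86 mm. y axis along both handle and head, z up; half a turn is the same. Grasp the handle from above across its 16 mm.
- slot (a point): Fixed aluminium T-slot rail, 88 (x) x 460 (y) mm, 36 mm high. Point: middle of the slot's mouth, at the rail's top face. y along the slot, z up. Mouth 36 mm wide, lips 10 mm thick; channel below 72 mm wide, 18 mm high, its floor 28 mm below the top face. A stud standing in it has its handle's centre 44 mm above the top face. Open all along, save under the holder.
- fork (a point): Seat in the board holder's forked foot, fixed on the rail: where the stud's axis belongs, on the slot's centre line at the rail's top face. y along the slot into the fork, as slot's y. Dark steel foot 70 mm wide, 8 mm thick; its gap, 26 mm wide, runs from the prong tips at y -30 mm to its bottom at +10 (shank touches at +3). Collar passes above. Holder body, 50 mm high, starts at +82.
- roundfoot_handle (a point): Bystander: a loose stud with the same shank, collar and bar handle, but a round steel foot 52 mm across and 12 mm high, too wide for the slot. Point: centre of its handle, 72 mm above the bench.
Things that resemble listed ones, but are neither listed nor needed, are in the scene too. Leave any red look-alike of the part that bears tstud_handle alone.

How it is judged (in metres and radians):
On the way, in this order (a step that is already met when the one before it is completed fails the run):
1. the T-stud stands upright in the open part of the slot with its head on the channel floor, lying along the slot (within 20 degrees), more than 50 mm short of the fork's seat (z of tstud_handle in the frame of fork between 0.036 and 0.052 m and x of tstud_handle in the frame of fork between -0.018 and 0.018 m and angle between tstud_handle's own z axis and vertical below 0.2 rad and angle between the y axis of tstud_handle and the y axis of fork, either way round below 0.35 rad and y of tstud_handle in the frame of fork below -0.05 m), for 0.1 s.
2. the stud has been slid home into the fork (within 18 mm of the seat) with its head still along the slot (within 20 degrees) (z of tstud_handle in the frame of fork between 0.036 and 0.052 m and x of tstud_handle in the frame of fork between -0.018 and 0.018 m and angle between tstud_handle's own z axis and vertical below 0.2 rad and angle between the y axis of tstud_handle and the y axis of fork, either way round below 0.35 rad and y of tstud_handle in the frame of fork between -0.018 and 0.012 m), for 0.1 s.
At the end, for the whole second after the job is handed in: The T-stud stands upright (within 11 degrees) in the slot with its head down in the channel (handle centre 36 to 52 mm above the rail's top face), its axis within 18 mm of the fork's seat (at most 12 mm beyond it), its head across the slot, within 17 degrees of square (z of tstud_handle in the frame of fork between 0.036 and 0.052 m and x of tstud_handle in the frame of fork between -0.018 and 0.018 m and angle between tstud_handle's own z axis and vertical below 0.2 rad and y of tstud_handle in the frame of fork between -0.018 and 0.012 m and angle between the x axis of tstud_handle and the y axis of fork, either way round below 0.3 rad); the robot touches nothing.
It fails at once if the round-footed stud is moved more than 30 mm or tipped over (distance of roundfoot_handle from where it was at the start of the episode above 0.03 m or angle between roundfoot_handle's own z axis and vertical above 0.5 rad).
It also fails if it takes over 45 s, if anything falls off the work surface, if the arm or the gripper's body presses on something with over 40 N, if the wrist force passes 120 N, or if a joint passes its speed limit or range.

## Robot

A 7-joint arm with a two-finger parallel gripper is mounted at the origin on the work surface. World frame = base frame: x ahead of the robot, y to its left, z up, the work surface at z = 0. Lengths are in m, angles in degrees, forces in N, time in s.
With the tool pointing down it reaches from about 0.425 to 0.825 m from the base axis. Payload 3.6 kg.
Tool frame: the origin (TCP) lies between the finger pads; the fingertips stand manip.tips_ahead ahead of it and the grasp point (between the pads) lies 5 mm behind it (manip.tips_ahead is the distance from the TCP to the fingertips, in m); z points along the fingers, y is the line along which they close (so a half turn about z gives the same grasp; the last joint's range is limited). The gripper opens to 93 mm and grips with 3 to 60 N. Pads are 15 mm wide; open, the fingers measure 128 mm over their backs; the gripper's body (75 mm by 188 mm) begins 65 mm behind the grasp point.
Start: joints at [-68.383, 35.231, -0.722, 81.555, 0.464, 63.22, -2.315], TCP at [0.255, 0.598, 0.233] pointing down, gripper open.
Joint ranges: [-178.69, 178.69], [-17.37, 117.87], [-77.05, 75.6], [15.02, 138.74], [-78.02, 258.01], [0.78, 113.62], [-162.83, 162.83]. Speed limits (degrees/s): [159.86, 159.86, 180, 180, 180, 180, 180].

## Interface

Orientations are given as [roll, pitch, yaw] about the fixed x, y, z axes, in that order (R = Rz(yaw) Ry(pitch) Rx(roll)).
In Python, from cell import sensors, viewer, order, manip gives the robot as it stands.
- The arm moves only by the tool apply_moves, never from a script. Its argument "rows" is text: rows parted by semicolons, each of 7 numbers parted by spaces: the shift along the tool's x, y, z normalised to -1 to 1, where 1 is 0.25 m, then the turn, a rotation vector about the tool's x, y, z normalised to -1 to 1, where 1 is pi/2 rad, then the closure, from 0 (fully open) to 1 (shut). A call has exactly 10 rows; each row is the pose to reach, as a shift and turn from the pose commanded when the call began, along the tool's axes at that moment; what a row does not reach only later rows make up. A row lasts 1/10 s, in which the tool goes at most 50 mm and 8.59 degrees, less where a joint would pass 70% of its speed; a pose out of reach is approached as far as the arm can. A call with a number of a shift or a turn outside -1 to 1 is refused whole. A call with a gripper value outside its range is refused whole. The fingers move at their own pace and stop on an object; "squeeze" is the grip in N (left out, the last holds). Time passes only in rows, so rows that repeat a pose let the fingers close, or fill a call up. It gives the time, the measured TCP pose, the force, the opening and the grip force at its end, in the units of the state.
- sensors.state(): the state, without advancing time (a new reading comes with each control period).
- viewer.camera(name): name is "scene" or "side" or "wrist"; returns a dict with "frame" (400x640x3 uint8, red, green, blue), "range_z" (400x640 float32, m along the optical axis (not along the pixel's ray), 0 where there is no reading), "K" (3x3 intrinsics, pixels), "world_from_camera" (4x4, takes a point from camera to world coordinates). Camera axes: x right, y down, z forward; pixel columns grow to the right and rows downward; lengths in m; the calibration is good to about 2 mm. A picture is of the moment at which its call begins.
- order.hand_in(): hands the job in; it is judged then, once.
The state is a dict: "t": time; "joints": joint angles; "joint_velocities": joint speeds; "tau": joint torques, N m; "tcp_pos": TCP position; "orientation": TCP orientation; "ft_force": force on the tool from outside, world axes, zero at the start; "moment": the same for the moment, N m; "gripper_width": finger opening in m; "grip_force": force on a finger pad.
Only numpy, scipy, OpenCV 4.12 (cv2) and the standard library are available. Lean on these libraries where they do the work, as an engineer would, in place of code of your own. Each camera call takes 0.05 s, during which the arm holds its last target. There are 200 camera calls.

## Working session

There is one attempt and no reset: what is moved stays moved. The work goes in short steps, Python scripts to look and compute and a tool call to move; the robot and the scene stay as the last step left them, time stands still between calls to the robot, and variables do not carry over. Pictures are saved under pics/ and viewed, at most 10 in all, crops included, and the job is handed in when it is done.

Besides the shell and the picture viewer there is one more tool, called after "Request:" by a JSON object that holds its "op" and its "data", one argument or row to a line. apply_moves: Moves the arm, as the interface text tells. Scaled input: -1 to 1 covers 0.25 m each way for a shift and pi/2 rad each way for a turn. Its arguments: {"type":"object","properties":{"rows":{"type":"string"},"squeeze":{"type":"number"}},"required":["rows"]}

```bash
mkdir -p pics
cat > h.py <<'E'
from cell import sensors, viewer, order, manip
import numpy as np, cv2
from scipy.spatial.transform import Rotation as R
def shot(n,f):
    c=viewer.camera(n); cv2.imwrite('pics/%s.png'%f,c['frame'][:,:,::-1]); np.savez('pics/%s.npz'%f,**c); return c
def pt(c,u,v,r=1):
    p=c['range_z'][v-r:v+r+1,u-r:u+r+1]; z=np.median(p[p>0]); K=c['K']
    q=np.array([(u-K[0,2])/K[0,0]*z,(v-K[1,2])/K[1,1]*z,z,1]); return (c['world_from_camera']@q)[:3]
E
python3 - <<'E'
from h import *
a=shot('scene','s0');b=shot('side','d0')
print(manip.tips_ahead,sensors.state())
for c in(a,b):print(c['world_from_camera'].round(3))
E
```

```text
0.014 {'t': 0.1, 'joints': array([-68.38469034,  35.28365986,  -0.72333179,  81.62901217,
         0.46496047,  63.22265327,  -2.31248634]), 'joint_velocities': array([-0.04469969, -0.09648758,  0.01020144, -0.22180899,  0.13669283,
        0.01884059,  0.03511561]), 'tau': array([ 1.21972953e-03, -4.60044909e+01,  2.09788140e-01, -1.66247588e+01,
       -6.12135767e-02,  1.70390384e-02,  1.05546442e-04]), 'tcp_pos': array([0.25509374, 0.59711799, 0.23161564]), 'orientation': array([-1.79867580e+02,  2.15168639e-03,  1.56873117e+02]), 'ft_force': array([ 0.81111759, -0.37588415, -0.14265366]), 'moment': array([ 0.06574058,  0.03994325, -0.02239817]), 'grip_force': 0.0, 'gripper_width': 0.09297447788018934}
[[-0.23   0.808 -0.543  1.005]
 [ 0.973  0.196 -0.121  0.1  ]
 [ 0.009 -0.556 -0.831  0.846]
 [ 0.     0.     0.     1.   ]]
[[ 0.961 -0.18   0.21   0.336]
 [-0.276 -0.643  0.714 -0.609]
 [ 0.006 -0.744 -0.668  0.631]
 [ 0.     0.     0.     1.   ]]
```

View pics/s0.png

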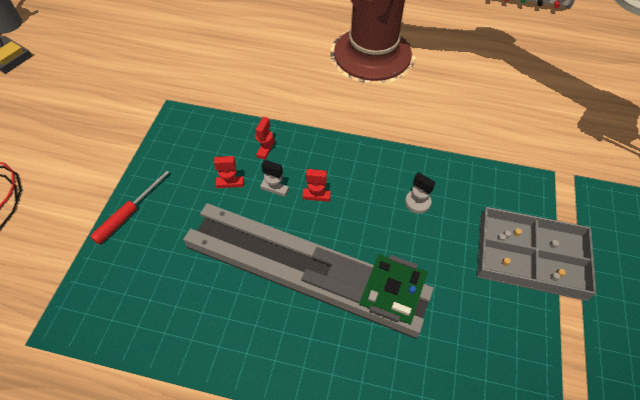

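View pics/d0.png

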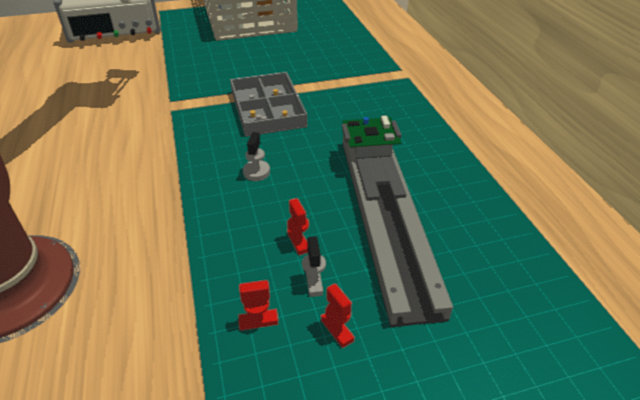

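Scene: T-stud (black bar, narrow foot) at (272,172). It could be mistaken for the round-foot stud at (422,190) or the red look-alikes at (228,170), (265,137) and (317,185). The rail runs (205,212) to (420,330), with its fork foot at about (330,268). I'll check these in close crops.

Run:
```python
from h import *
s=cv2.imread('pics/s0.png');d=cv2.imread('pics/d0.png')
A=cv2.resize(s[145:205,240:340],None,fx=4,fy=4,interpolation=2)
B=cv2.resize(s[200:340,180:440],None,fx=3,fy=3,interpolation=2)[:, :]
C=cv2.resize(d[225:305,280:360],None,fx=3,fy=3,interpolation=2)
top=np.hstack([A,C]); top=cv2.copyMakeBorder(top,0,0,0,B.shape[1]-top.shape[1],0) 
out=np.vstack([top,B[:355]]);print(out.shape);cv2.imwrite('pics/c1.png',out)
```

```text
(595, 780, 3)
```

View pics/c1.png

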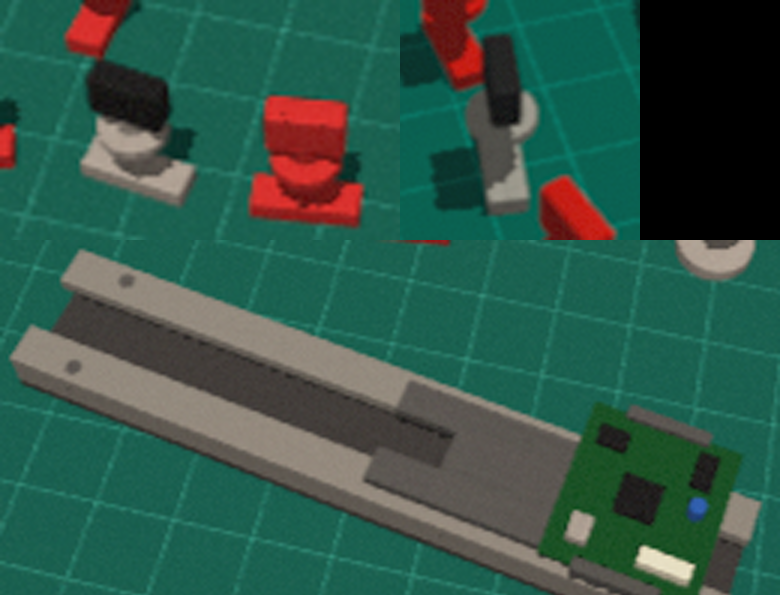

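The crop confirms the choice: the stud at (272,172) has a narrow T-head. The fork gap's bottom edge runs from about (331,264) to (327,276). Next I measure both from the point clouds.

Run:
```python
from h import *
def cloud(f):
    c=np.load('pics/%s.npz'%f);z=c['range_z'];v,u=np.mgrid[:400,:640];K=c['K']
    P=np.stack([(u-K[0,2])/K[0,0]*z,(v-K[1,2])/K[1,1]*z,z,np.ones_like(z)],-1)@c['world_from_camera'].T
    P=P[...,:3];P[z==0]=9;return P,c['frame'].astype(int)
for f,hb,fb in(('s0',(255,290,155,185),None),('d0',(300,325,230,270),None)):
    P,I=cloud(f);u0,u1,v0,v1=hb
    p=P[v0:v1,u0:u1].reshape(-1,3);i=I[v0:v1,u0:u1].reshape(-1,3)
    m=(i.max(1)<75)&(p[:,2]>.06)&(p[:,2]<.095);q=p[m];t=q[q[:,2]>.081]
    for n,w in(('handle',q),('top',t)):
        r=cv2.minAreaRect((w[:,:2]*1000).astype(np.float32));print(f,n,len(w),w.mean(0).round(4),w[:,2].max().round(4),np.round(r[0],1),np.round(r[1],1),r[2])
    h=p[(p[:,2]>.008)&(p[:,2]<.016)]
    r=cv2.minAreaRect((h[:,:2]*1000).astype(np.float32));print(' head',len(h),np.round(r[0],1),np.round(r[1],1),r[2])
    q=P.reshape(-1,3);i=I.reshape(-1,3);sat=i.max(1)-i.min(1)
    near=(q[:,0]>.4)&(q[:,0]<.9)&(abs(q[:,1])<.5)&(sat<40)
    rl=q[near&(q[:,2]>.031)&(q[:,2]<.040)&(i.mean(1)>90)]
    # main axis by minAreaRect after keeping largest
    r=cv2.minAreaRect((rl[:,:2]*1000).astype(np.float32));print(' rail',len(rl),np.median(rl[:,2]),np.round(r[0],1),np.round(r[1],1),r[2])
    if f=='s0':
        for n,(u,v) in dict(gapb1=(334,265),gapb2=(330,276),gapbm=(333,271),rA=(222,213),rB=(204,243),round=(424,182),top=(266,166),rfoot=(350,280)).items():
            print(n,P[v,u].round(4))
        red=q[(i[:,0]>130)&(i[:,1]<60)&(q[:,2]>.06)&(q[:,2]<.1)]
        print(' red',len(red))
```

```text
s0 handle 266 [ 0.4711 -0.123   0.0789] 0.0896 [ 468.1 -124.3] [39.  18.9] 84.19231414794922
s0 top 146 [ 0.4688 -0.1243  0.0854] 0.0896 [ 468.1 -124.2] [38.9 18.9] 84.19231414794922
 head 44 [ 435.3 -156.7] [93.9 37.2] 41.331871032714844
 rail 5072 0.03566025589376853 [585.  131.2] [267.5 768.1] 6.706456661224365
gapb1 [0.627  0.0383 0.041 ]
gapb2 [0.6501 0.0362 0.0421]
gapbm [0.639  0.0392 0.0412]
rA [ 0.5682 -0.1972  0.037 ]
rB [ 0.6386 -0.2069  0.0383]
round [0.4399 0.1709 0.0878]
top [ 0.473  -0.1329  0.0856]
rfoot [0.6504 0.0724 0.0446]
 red 609
d0 handle 336 [ 0.4648 -0.1319  0.0816] 0.0892 [ 466.4 -125.1] [41.3 16. ] 81.0634994506836
d0 top 232 [ 0.4658 -0.1275  0.0862] 0.0892 [ 466.5 -125. ] [41.1 15.8] 80.85850524902344
 head 92 [469.7 -48.3] [38.1 10.1] 75.52691650390625
 rail 4247 0.03683976448840032 [564.9 134.1] [248.4 775. ] 17.643735885620117
```

```bash
cat > plan.py <<'E'
# plan.py x y z yaw ... : rows from the commanded pose (cmd.npy) to tool-down targets; the last becomes cmd
import sys,numpy as np,os
from scipy.spatial.transform import Rotation as R
def rows(ts):
    c=np.load('cmd.npy') if os.path.exists('cmd.npy') else np.array([.255,.598,.233,-179.87,0,156.87])
    R0=R.from_euler('xyz',c[3:],degrees=True)
    for t in ts:
        s=np.round(R0.inv().apply(np.array(t[:3])-c[:3])/.25,3)
        w=np.round((R0.inv()*R.from_euler('xyz',[180,0,t[3]],degrees=True)).as_rotvec()/(np.pi/2),3)
        print(*s,*w)
    p=c[:3]+R0.apply(s*.25); e=(R0*R.from_rotvec(w*np.pi/2)).as_euler('xyz',degrees=True)
    np.save('cmd.npy',np.r_[p,e]); print('->',p.round(4),e.round(2))
if __name__=='__main__': rows(np.array(sys.argv[1:],float).reshape(-1,4))
E
python3 plan.py .42 .40 .25 130;python3 plan.py .50 .16 .25 100;python3 plan.py .45 -.08 .25 81.5
```

```text
-0.918 -0.469 -0.067 -0.001 0.0 0.299
-> [0.42   0.4001 0.25  ] [-1.7997e+02  4.0000e-02  1.2996e+02]
-0.942 -0.371 0.001 -0.0 0.0 0.333
-> [0.5002 0.16   0.25  ] [-1.7999e+02  5.0000e-02  9.9990e+01]
-0.911 -0.364 0.001 0.0 0.001 0.205
-> [ 0.4501 -0.0801  0.2499] [-1.7999e+02 -4.0000e-02  8.1540e+01]
```

Request:
{"op": "apply_moves", "data": {
  "rows": "-0.918 -0.469 -0.067 -0.001 0 0.299 0;-0.918 -0.469 -0.067 -0.001 0 0.299 0;-0.918 -0.469 -0.067 -0.001 0 0.299 0;-0.918 -0.469 -0.067 -0.001 0 0.299 0;-0.918 -0.469 -0.067 -0.001 0 0.299 0;-0.918 -0.469 -0.067 -0.001 0 0.299 0;-0.918 -0.469 -0.067 -0.001 0 0.299 0;-0.918 -0.469 -0.067 -0.001 0 0.299 0;-0.918 -0.469 -0.067 -0.001 0 0.299 0;-0.918 -0.469 -0.067 -0.001 0 0.299 0"
}}

```text
t: 1.1
tcp_pos: [0.4187, 0.4015, 0.249]
orientation: [180.0, -0.1, 130.2]
ft_force: [-0.7, 0.3, 0.4]
gripper_width: 0.093
grip_force: 0.0
```

Request:
{"op": "apply_moves", "data": {
  "rows": "-0.942 -0.371 0.001 0 0 0.333 0;-0.942 -0.371 0.001 0 0 0.333 0;-0.942 -0.371 0.001 0 0 0.333 0;-0.942 -0.371 0.001 0 0 0.333 0;-0.942 -0.371 0.001 0 0 0.333 0;-0.942 -0.371 0.001 0 0 0.333 0;-0.942 -0.371 0.001 0 0 0.333 0;-0.942 -0.371 0.001 0 0 0.333 0;-0.942 -0.371 0.001 0 0 0.333 0;-0.942 -0.371 0.001 0 0 0.333 0"
}}

```text
t: 2.1
tcp_pos: [0.4999, 0.1616, 0.2488]
orientation: [180.0, -0.1, 100.2]
ft_force: [0.1, -0.4, -0.6]
gripper_width: 0.0928
grip_force: 0.0
```

Request:
{"op": "apply_moves", "data": {
  "rows": "-0.911 -0.364 0.001 0 0.001 0.205 0;-0.911 -0.364 0.001 0 0.001 0.205 0;-0.911 -0.364 0.001 0 0.001 0.205 0;-0.911 -0.364 0.001 0 0.001 0.205 0;-0.911 -0.364 0.001 0 0.001 0.205 0;-0.911 -0.364 0.001 0 0.001 0.205 0;-0.911 -0.364 0.001 0 0.001 0.205 0;-0.911 -0.364 0.001 0 0.001 0.205 0;-0.911 -0.364 0.001 0 0.001 0.205 0;-0.911 -0.364 0.001 0 0.001 0.205 0"
}}

```text
t: 3.1
tcp_pos: [0.4507, -0.0789, 0.2482]
orientation: [180.0, -0.2, 81.7]
ft_force: [0.0, 0.0, 0.0]
gripper_width: 0.0932
grip_force: 0.0
```

Run:
```python
from h import *
c=shot('wrist','w1');s=sensors.state()
print(s['t'],s['tcp_pos'],s['orientation'],s['joints'].round(1));print(c['world_from_camera'].round(3))
```

```text
3.15 [ 0.45064862 -0.07917941  0.24819763] [ 1.79991630e+02 -1.75593448e-01  8.16901928e+01] [-11.8  18.4  25.5 111.1 -10.1  52.6  10.4]
[[ 0.99  -0.137 -0.041  0.462]
 [-0.143 -0.949 -0.281 -0.   ]
 [-0.     0.284 -0.959  0.399]
 [ 0.     0.     0.     1.   ]]
```

View pics/w1.png

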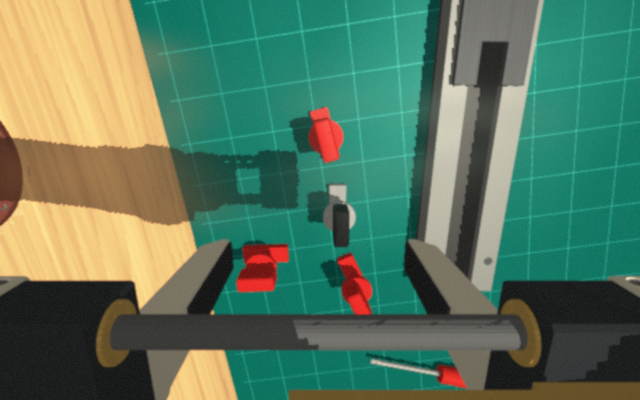

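Wrist view: T-stud handle at (341,225), red studs around it at (325,135), (262,265) and (357,285). The rail runs up the right side, with the gap bottom at about (495,42) and the prong tips at about row 85.

```bash
cat >> h.py <<'E'
def cloud(f):
    c=np.load('pics/%s.npz'%f);z=c['range_z'];v,u=np.mgrid[:400,:640];K=c['K']
    P=np.stack([(u-K[0,2])/K[0,0]*z,(v-K[1,2])/K[1,1]*z,z,np.ones_like(z)],-1)@c['world_from_camera'].T
    P=P[...,:3];P[z==0]=9;return P,c['frame'].astype(int)
E
python3 - <<'E'
from h import *
P,I=cloud('w1')
def rect(n,m):
    w=P[m];r=cv2.minAreaRect((w[:,:2]*1000).astype(np.float32));print(n,len(w),np.median(w[:,2]).round(4),np.round(r[0],1),np.round(r[1],1),round(r[2],1))
v,u=np.mgrid[:400,:640];z=P[...,2]
box=lambda a,b,c,d:(u>a)&(u<b)&(v>c)&(v<d)
dark=I.max(2)<70
rect('handle',box(325,360,200,250)&dark&(z>.08)&(z<.092))
rect('head',box(325,360,180,205)&(z>.006)&(z<.017))
red=(I[...,0]>90)&(I[...,1]<60)
for b in((300,350,100,165),(230,295,235,295),(335,375,250,320)): rect('redtop',box(*b)&red&(z>.078)&(z<.093)); rect('redall',box(*b)&red&(z>.003)&(z<.1))
# rail edges per row: rail-top pixels
for row in range(10,260,24):
    m=(z[row]>.031)&(z[row]<.049)&(u[row]>400)
    uu=np.where(m)[0]; d=np.diff(uu); segs=np.split(uu,np.where(d>2)[0]+1)
    print(row,[(P[row,s[0]].round(4).tolist(),P[row,s[-1]].round(4).tolist()) for s in segs if len(s)>4])
E
```

```text
handle 519 0.0847 [ 466.9 -124. ] [38.  14.2] 82.7
head 268 0.0107 [ 470.  -108.3] [22.6 19.1] 82.1
redtop 145 0.0839 [463.8 -33.7] [15.7 35.5] 8.2
redall 341 0.0478 [459.  -34.3] [25.3 35.6] 8.6
redtop 522 0.0845 [ 369.7 -173.1] [14.3 38.9] 83.5
redall 1691 0.0484 [ 369.1 -170.1] [27.9 55.6] 84.6
redtop 337 0.0845 [ 474.9 -214.7] [15.5 30.6] 19.8
redall 1168 0.0473 [ 475.1 -211.4] [33.5 40.5] 0.8
10 [([0.6006, 0.066, 0.0337], [0.6869, 0.0531, 0.0354])]
34 [([0.5976, 0.0454, 0.0318], [0.6839, 0.0322, 0.0354])]
58 [([0.5946, 0.0234, 0.0325], [0.6239, 0.018, 0.0427]), ([0.6509, 0.0149, 0.0357], [0.6819, 0.0106, 0.0337])]
82 [([0.591, 0.0009, 0.0315], [0.6205, -0.004, 0.0432]), ([0.6472, -0.0075, 0.0355], [0.6766, -0.0117, 0.0355])]
106 [([0.5865, -0.0226, 0.0327], [0.6118, -0.0262, 0.0344]), ([0.6485, -0.0315, 0.0314], [0.6722, -0.0349, 0.0371])]
130 [([0.5828, -0.0471, 0.0313], [0.6079, -0.0504, 0.035]), ([0.644, -0.0557, 0.0343], [0.669, -0.0593, 0.0348])]
154 [([0.5783, -0.072, 0.0348], [0.6045, -0.0759, 0.0339]), ([0.6401, -0.0815, 0.0314], [0.6646, -0.0843, 0.0362])]
178 [([0.5745, -0.0989, 0.0325], [0.6004, -0.1023, 0.0341]), ([0.6363, -0.1078, 0.0326], [0.6615, -0.111, 0.0348])]
202 [([0.5701, -0.1257, 0.035], [0.5963, -0.1299, 0.0338]), ([0.6315, -0.1352, 0.033], [0.6564, -0.1382, 0.0348])]
226 [([0.5655, -0.1545, 0.0342], [0.5906, -0.1582, 0.0343]), ([0.6273, -0.1645, 0.0317], [0.6523, -0.167, 0.0346])]
250 [([0.6224, -0.1934, 0.0341], [0.6474, -0.1963, 0.0357])]
```

```bash
python3 - <<'E'
from h import *
a=np.radians(81.1);e=np.array([np.cos(a),np.sin(a)]);n=np.array([e[1],-e[0]]);o=np.array([.6294,-.0288])
for f in('w1','s0','d0'):
    P,I=cloud(f);P=P.reshape(-1,3);q=P[:,:2]-o;Y=q@e;X=q@n;z=P[:,2]
    g=(z>.034)&(z<.05)&(abs(X)<8)&(Y>0)&(Y<.12)&(abs(X)<.009)
    t=(z>.0405)&(z<.05)&(abs(X)>.016)&(abs(X)<.031)&(Y>-.05)&(Y<.12)
    b=(z>.041)&(z<.046)&(Y>.06)&(Y<.1)&(abs(X)<.045)
    print(f,'gap',np.sort(Y[g])[:6].round(4),'tip',np.sort(Y[t])[:8].round(4),'footX',np.percentile(X[b],[2,98]).round(4))
E
python3 plan.py .467 -.1245 .150 82;python3 plan.py .467 -.1245 .072 82
```

```text
w1 gap [0.0605 0.0605 0.0605 0.0605 0.0605 0.0605] tip [0.0206 0.0206 0.0206 0.0206 0.0206 0.0207 0.0207 0.0207] footX [-0.0329  0.0348]
s0 gap [0.0608 0.0609 0.0611 0.0617 0.0617 0.0621] tip [0.0211 0.0212 0.0213 0.0215 0.0218 0.0219 0.0219 0.0221] footX [-0.0328  0.0353]
d0 gap [0.0599 0.06   0.0601 0.0602 0.0602 0.0608] tip [0.0188 0.0199 0.0201 0.0205 0.0208 0.0209 0.021  0.0211] footX [-0.034   0.0338]
-0.166 0.093 0.4 -0.0 -0.0 -0.005
-> [ 0.4669 -0.1245  0.1499] [-1.800e+02 -4.000e-02  8.199e+01]
-0.0 0.0 0.312 -0.0 -0.0 -0.0
-> [ 0.467  -0.1244  0.0719] [-1.800e+02 -4.000e-02  8.199e+01]
```

Request:
{"op": "apply_moves", "data": {
  "rows": "-0.166 0.093 0.4 0 0 -0.005 0;-0.166 0.093 0.4 0 0 -0.005 0;-0.166 0.093 0.4 0 0 -0.005 0;-0.166 0.093 0.4 0 0 -0.005 0;-0.166 0.093 0.4 0 0 -0.005 0;-0.166 0.093 0.4 0 0 -0.005 0;-0.166 0.093 0.4 0 0 -0.005 0;-0.166 0.093 0.4 0 0 -0.005 0;-0.166 0.093 0.4 0 0 -0.005 0;-0.166 0.093 0.4 0 0 -0.005 0"
}}

```text
t: 4.15
tcp_pos: [0.4674, -0.1245, 0.1485]
orientation: [179.9, -0.2, 82.0]
ft_force: [-0.2, -1.4, -0.3]
gripper_width: 0.0927
grip_force: 0.0
```

Run:
```python
from h import *
c=shot('wrist','w2');s=sensors.state();print(s['tcp_pos'],s['orientation'])
P,I=cloud('w2');m=(I.max(2)<75)&(P[...,2]>.080)&(P[...,2]<.092)&(np.hypot(P[...,0]-.467,P[...,1]+.1245)<.03)
r=cv2.minAreaRect((P[m][:,:2]*1000).astype(np.float32));print(m.sum(),r)
```

```text
[ 0.46739596 -0.12453959  0.14840457] [ 1.79955770e+02 -1.68908087e-01  8.19950897e+01]
1197 ((467.0469970703125, -123.69579315185547), (38.417503356933594, 15.15991497039795), 81.5706787109375)
```

View pics/w2.png

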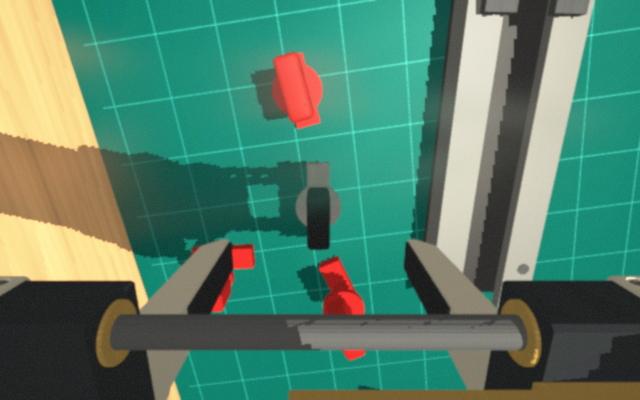

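Stud handle centred under the gripper at (318,218), with the reds clear of the finger paths. I'll descend and grip.

Request:
{"op": "apply_moves", "data": {
  "rows": "0 0 0.15 0 0 0 0;0 0 0.25 0 0 0 0;0 0 0.312 0 0 0 0;0 0 0.312 0 0 0 0;0 0 0.312 0 0 0 0;0 0 0.312 0 0 0 1;0 0 0.312 0 0 0 1;0 0 0.312 0 0 0 1;0 0 0.312 0 0 0 1;0 0 0.312 0 0 0 1",
  "squeeze": 35
}}

```text
t: 5.2
tcp_pos: [0.4675, -0.1244, 0.0705]
orientation: [179.9, -0.2, 82.0]
ft_force: [0.1, -0.5, -0.3]
gripper_width: 0.0575
grip_force: 0.0
```

```bash
python3 - <<'E'
from h import *
s=sensors.state();print(s['t'],s['tcp_pos'],s['orientation'],s['gripper_width'],s['grip_force'],s['ft_force'])
E
python3 plan.py .467 -.1245 .175 81.1;python3 plan.py .6125 -.136 .175 81.1
```

```text
5.2 [ 0.4675277  -0.12438479  0.07048128] [ 1.79945938e+02 -1.65525673e-01  8.19901873e+01] 0.057484426888245115 0.0 [ 0.12952253 -0.52239019 -0.31086033]
0.0 0.0 -0.412 -0.0 -0.0 0.01
-> [ 0.4669 -0.1245  0.1749] [-1.7999e+02 -4.0000e-02  8.1090e+01]
0.045 0.582 -0.0 -0.0 -0.0 -0.0
-> [ 0.6124 -0.1359  0.1749] [-1.7999e+02 -4.0000e-02  8.1090e+01]
```

Request:
{"op": "apply_moves", "data": {
  "rows": "0 0 0 0 0 0 1;0 0 0 0 0 0 1;0 0 0 0 0 0 1;0 0 0 0 0 0 1;0 0 0 0 0 0 1;0 0 0 0 0 0 1;0 0 0 0 0 0 1;0 0 0 0 0 0 1;0 0 0 0 0 0 1;0 0 0 0 0 0 1"
}}

```text
t: 6.2
tcp_pos: [0.4674, -0.1244, 0.0702]
orientation: [180.0, -0.2, 82.0]
ft_force: [0.7, -0.8, -0.7]
gripper_width: 0.0157
grip_force: 35.0
```

Request:
{"op": "apply_moves", "data": {
  "rows": "0 0 -0.06 0 0 0 1;0 0 -0.12 0 0 0 1;0 0 -0.2 0 0 0 1;0 0 -0.28 0 0 0.005 1;0 0 -0.36 0 0 0.01 1;0 0 -0.412 0 0 0.01 1;0 0 -0.412 0 0 0.01 1;0 0 -0.412 0 0 0.01 1;0 0 -0.412 0 0 0.01 1;0 0 -0.412 0 0 0.01 1"
}}

```text
t: 7.2
tcp_pos: [0.4667, -0.1245, 0.1723]
orientation: [-179.9, -0.2, 81.1]
ft_force: [-0.2, 0.7, -2.3]
gripper_width: 0.016
grip_force: 35.0
```

```bash
python3 - <<'E'
import numpy as np
np.save('cmd.npy',[.4669,-.1245,.1749,-180,-.04,81.09])
E
python3 plan.py .6187 -.10 .175 81.1
```

```text
0.191 0.585 -0.0 0.0 -0.0 -0.0
-> [ 0.6188 -0.1     0.1749] [-1.800e+02 -4.000e-02  8.109e+01]
```

Request:
{"op": "apply_moves", "data": {
  "rows": "0.03 0.08 0 0 0 0 1;0.06 0.18 0 0 0 0 1;0.1 0.3 0 0 0 0 1;0.14 0.42 0 0 0 0 1;0.17 0.52 0 0 0 0 1;0.185 0.57 0 0 0 0 1;0.191 0.585 0 0 0 0 1;0.191 0.585 0 0 0 0 1;0.191 0.585 0 0 0 0 1;0.191 0.585 0 0 0 0 1"
}}

```text
t: 8.2
tcp_pos: [0.6181, -0.1007, 0.1734]
orientation: [-180.0, -0.2, 81.0]
ft_force: [-0.1, -0.4, -1.9]
gripper_width: 0.0161
grip_force: 35.0
```

Run:
```python
from h import *
s=sensors.state();print(s['tcp_pos'],s['orientation'])
shot('wrist','w3');shot('side','d3');shot('scene','s3')
a=np.radians(81.1);e=np.array([np.cos(a),np.sin(a)]);n=np.array([e[1],-e[0]]);o=np.array([.6377,.0211])
for f in('w3','d3','s3'):
    P,I=cloud(f);P=P.reshape(-1,3);i=I.reshape(-1,3);q=P[:,:2]-o;Y=q@e;X=q@n;z=P[:,2]
    print(f)
    for y in(-.14,-.11,-.08,-.05):
        L=(abs(Y-y)<.012)&(z>.031)&(z<.040)
        l=X[L&(X<0)&(X>-.05)];r=X[L&(X>0)&(X<.05)]
        print(y,[np.percentile(w,[1,99]).round(4) if len(w)>5 else len(w) for w in(l,r)])
    m=(z>.1)&(z<.121)&(abs(X)<.04)&(abs(Y+.12)<.05)
    if m.sum()>10: print('head',m.sum(),cv2.minAreaRect((np.c_[X,Y][m]*1000).astype(np.float32)))
a=cv2.imread('pics/d3.png')[100:300,280:480];b=cv2.imread('pics/w3.png')[100:300,220:420]
cv2.imwrite('pics/v3.png',cv2.resize(np.hstack([a,b]),None,fx=2,fy=2,interpolation=2))
```

```text
[ 0.61814535 -0.100656    0.17341805] [-1.79964034e+02 -1.59139823e-01  8.10261758e+01]
w3
-0.14 [array([-0.0436, -0.0183]), array([0.0181, 0.0439])]
-0.11 [array([-0.0433, -0.0178]), array([0.0183, 0.044 ])]
-0.08 [array([-0.0434, -0.0176]), array([0.0185, 0.044 ])]
-0.05 [array([-0.0432, -0.0176]), array([0.0187, 0.0443])]
head 1081 ((-0.7435894012451172, -106.7480697631836), (20.1605281829834, 22.595680236816406), 1.1046619415283203)
d3
-0.14 [array([-0.0446, -0.0191]), array([0.0171, 0.0433])]
-0.11 [array([-0.0448, -0.019 ]), array([0.0169, 0.0428])]
-0.08 [array([-0.0446, -0.0186]), array([0.0171, 0.0437])]
-0.05 [array([-0.0446, -0.0189]), array([0.0407, 0.0439])]
head 362 ((-1.3797101974487305, -124.08057403564453), (20.984893798828125, 58.21456527709961), 0.3535192012786865)
s3
-0.14 [array([-0.0213, -0.0175]), array([0.018, 0.044])]
-0.11 [array([-0.0436, -0.0173]), array([0.0184, 0.0443])]
-0.08 [array([-0.0433, -0.0175]), array([0.0184, 0.0445])]
-0.05 [array([-0.0437, -0.017 ]), array([0.0186, 0.0446])]
head 293 ((-0.5363922119140625, -120.96372985839844), (21.737653732299805, 52.345550537109375), 0.922635555267334)
```

View pics/v3.png

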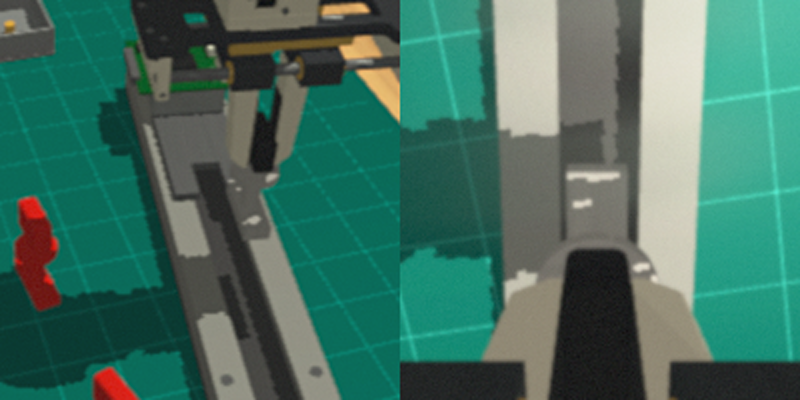

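Side and wrist view: stud hangs upright, its head above the slot and aligned with it. Lowering.

```bash
python3 plan.py .6195 -.1005 .125 81.1 .6195 -.1005 .081 81.1
```

```text
-0.002 0.003 0.2 0.0 -0.0 -0.0
-0.002 0.003 0.376 0.0 -0.0 -0.0
-> [ 0.6195 -0.1005  0.0809] [-1.800e+02 -4.000e-02  8.109e+01]
```

Request:
{"op": "apply_moves", "data": {
  "rows": "-0.002 0.003 0.06 0 0 0 1;-0.002 0.003 0.12 0 0 0 1;-0.002 0.003 0.18 0 0 0 1;-0.002 0.003 0.22 0 0 0 1;-0.002 0.003 0.26 0 0 0 1;-0.002 0.003 0.3 0 0 0 1;-0.002 0.003 0.33 0 0 0 1;-0.002 0.003 0.35 0 0 0 1;-0.002 0.003 0.366 0 0 0 1;-0.002 0.003 0.376 0 0 0 1"
}}

```text
t: 9.35
tcp_pos: [0.6201, -0.1005, 0.0793]
orientation: [180.0, -0.2, 81.1]
ft_force: [-0.3, -0.3, -1.6]
gripper_width: 0.0162
grip_force: 35.0
```

Run:
```python
from h import *
viewer.camera('side');viewer.camera('side')
s=sensors.state();print(s['t'],s['tcp_pos'],s['orientation'],s['ft_force'],s['moment'])
```

```text
9.45 [ 0.61993111 -0.10055536  0.07934064] [ 1.79978628e+02 -1.66355125e-01  8.10825336e+01] [ 0.5693836  -0.00911772 -2.0885543 ] [-0.13078778  0.04874367 -0.02586449]
```

```bash
python3 plan.py .6375 .0195 .081 81.1; python3 plan.py .6375 .0195 .081 171.1
```

```text
0.485 -0.003 0.0 0.0 -0.0 -0.0
-> [0.6375 0.0194 0.081 ] [-1.800e+02 -4.000e-02  8.109e+01]
0.0 -0.0 0.0 0.0 -0.0 -1.0
-> [0.6375 0.0194 0.081 ] [179.96  -0.   171.09]
```

Request:
{"op": "apply_moves", "data": {
  "rows": "0.05 0 0 0 0 0 1;0.11 0 0 0 0 0 1;0.18 -0.001 0 0 0 0 1;0.25 -0.001 0 0 0 0 1;0.32 -0.002 0 0 0 0 1;0.38 -0.002 0 0 0 0 1;0.43 -0.003 0 0 0 0 1;0.46 -0.003 0 0 0 0 1;0.477 -0.003 0 0 0 0 1;0.485 -0.003 0 0 0 0 1"
}}

```text
t: 10.45
tcp_pos: [0.638, 0.0192, 0.0798]
orientation: [180.0, -0.1, 81.1]
ft_force: [-0.5, -0.5, -2.3]
gripper_width: 0.0158
grip_force: 35.0
```

Run:
```python
from h import *
shot('side','d4');c=shot('wrist','w4')
s=sensors.state();print(s['t'],s['tcp_pos'],s['orientation'],s['joints'].round(1),s['ft_force'],s['moment'])
a=cv2.imread('pics/d4.png')[80:280,280:480];b=cv2.imread('pics/w4.png')[100:300,220:420]
cv2.imwrite('pics/v4.png',cv2.resize(np.hstack([a,b]),None,fx=2,fy=2,interpolation=2))
```

```text
10.55 [0.63796212 0.01872456 0.07979113] [ 1.79971649e+02 -1.32977550e-01  8.10388679e+01] [-15.8  45.4  21.3  93.  -21.3  45.6   5.8] [-0.43086022  0.38086811 -1.69027692] [-0.12151177  0.04667693  0.02662297]
```

View pics/v4.png

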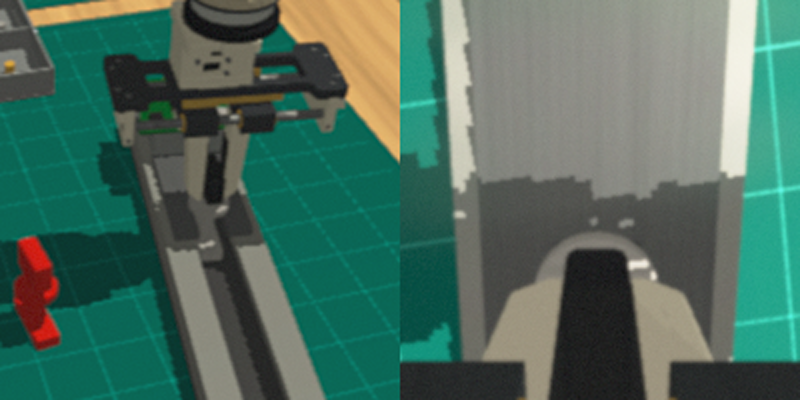

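Run:
```python
from h import *
P,I=cloud('s0');P=P.reshape(-1,3);a=np.radians(81.1);e=np.array([np.cos(a),np.sin(a)]);n=np.array([e[1],-e[0]]);q=P[:,:2]-[.6377,.0211];Y=q@e;X=q@n
m=(Y>.04)&(Y<.2)&(abs(X)<.06)&(P[:,2]>.06)&(P[:,2]<.3);print(P[m][:,2].max(),np.percentile(P[m][:,2],[50,95]),Y[m].min(),Y[m].max())
```

```text
0.08800606958729906 [0.07439218 0.08127832] 0.08267423160714388 0.17274420814818287
```

Request:
{"op": "apply_moves", "data": {
  "rows": "0 0 0 0 0 -0.05 1;0 0 0 0 0 -0.13 1;0 0 0 0 0 -0.22 1;0 0 0 0 0 -0.31 1;0 0 0 0 0 -0.4 1;0 0 0 0 0 -0.49 1;0 0 0 0 0 -0.58 1;0 0 0 0 0 -0.67 1;0 0 0 0 0 -0.76 1;0 0 0 0 0 -0.8 1"
}}

```text
t: 11.55
tcp_pos: [0.6379, 0.0173, 0.0798]
orientation: [179.9, -0.0, 153.2]
ft_force: [-0.3, 1.2, -2.4]
gripper_width: 0.0158
grip_force: 35.0
```

Request:
{"op": "apply_moves", "data": {
  "rows": "0 0 0 0 0 -0.06 1;0 0 0 0 0 -0.12 1;0 0 0 0 0 -0.17 1;0 0 0 0 0 -0.2 1;0 0 0 0 0 -0.2 1;0 0 0 0 0 -0.2 1;0 0 0.003 0 0 -0.2 1;0 0 0.005 0 0 -0.2 1;0 0 0.006 0 0 -0.2 1;0 0 0.006 0 0 -0.2 1"
}}

```text
t: 12.55
tcp_pos: [0.638, 0.0192, 0.0784]
orientation: [179.9, 0.0, 171.1]
ft_force: [-0.4, -0.8, -1.5]
gripper_width: 0.0158
grip_force: 35.0
```

Run:
```python
from h import *
shot('side','d5');c=shot('wrist','w5')
s=sensors.state();print(s['t'],s['tcp_pos'],s['orientation'],s['joints'].round(1),s['ft_force'],s['moment'],s['gripper_width'])
a=cv2.imread('pics/d5.png')[80:280,280:480];b=cv2.imread('pics/w5.png')[100:300,220:420]
cv2.imwrite('pics/v5.png',cv2.resize(np.hstack([a,b]),None,fx=2,fy=2,interpolation=2))
```

```text
12.65 [0.63798752 0.0192267  0.07836216] [1.79850762e+02 2.67278563e-02 1.71080490e+02] [-1.4 43.9 -3.8 92.5  3.6 43.7 74.3] [ 0.14083406 -0.59813441 -0.63134752] [-0.06013793  0.0910966   0.05050128] 0.01580349860699161
```

View pics/v5.png

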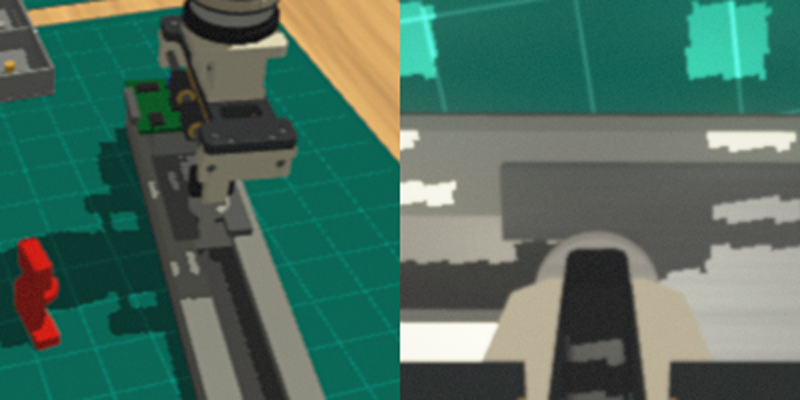

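The stud is turned square and sits in the fork. Releasing partway, then straight up.

Request:
{"op": "apply_moves", "data": {
  "rows": "0 0 0.001 0 0 0 0.55;0 0 0.001 0 0 0 0.55;0 0 0.001 0 0 0 0.55;0 0 0.001 0 0 0 0.55;0 0 0.001 0 0 0 0.55;0 0 0.001 0 0 0 0.55;0 0 0.001 0 0 0 0.55;0 0 -0.05 0 0 0 0.55;0 0 -0.15 0 0 0 0.55;0 0 -0.25 0 0 0 0.55"
}}

```text
t: 13.65
tcp_pos: [0.6378, 0.0192, 0.142]
orientation: [179.8, 0.0, 171.1]
ft_force: [-0.7, 0.1, -0.1]
gripper_width: 0.0417
grip_force: 0.0
```

Request:
{"op": "apply_moves", "data": {
  "rows": "0 0 -0.1 0 0 0 0.55;0 0 -0.2 0 0 0 0.55;0 0 -0.3 0 0 0 0.55;0 0 -0.4 0 0 0 0.55;0 0 -0.4 0 0 0 0.55;0 0 -0.4 0 0 0 0.55;0 0 -0.4 0 0 0 0.55;0 0 -0.4 0 0 0 0.55;0 0 -0.4 0 0 0 0.55;0 0 -0.4 0 0 0 0.55"
}}

```text
t: 14.65
tcp_pos: [0.6376, 0.0189, 0.24]
orientation: [179.8, -0.1, 171.1]
ft_force: [0.1, -0.1, 0.1]
gripper_width: 0.0418
grip_force: 0.0
```

Run:
```python
from h import *
shot('side','d6');shot('wrist','w6');shot('scene','s6')
s=sensors.state();print(s['t'],s['tcp_pos'],s['ft_force'],s['gripper_width'])
a=np.radians(81.1);e=np.array([np.cos(a),np.sin(a)]);n=np.array([e[1],-e[0]])
for f in('w6','d6','s6'):
    P,I=cloud(f);m=(I.max(2)<85)&(P[...,2]>.088)&(P[...,2]<.101)&(np.hypot(P[...,0]-.638,P[...,1]-.02)<.035)
    if m.sum()<20:continue
    q=P[m];d=q[:,:2]-[.6377,.0211];r=cv2.minAreaRect((np.c_[d@n,d@e]*1000).astype(np.float32));print(f,m.sum(),np.percentile(q[:,2],[50,97]),r)
A=cv2.imread('pics/d6.png')[80:280,280:480];b=cv2.imread('pics/w6.png')[100:300,220:420]
cv2.imwrite('pics/v6.png',cv2.resize(np.hstack([A,b]),None,fx=2,fy=2,interpolation=2))
```

```text
14.8 [0.63778864 0.01892004 0.24050851] [-0.08582318  0.36163768  0.12832916] 0.04186784639882155
w6 30 [0.09135289 0.09269287] ((-1.1650943756103516, -1.4162240028381348), (36.106868743896484, 10.949506759643555), 1.8434269428253174)
d6 184 [0.09397573 0.09650232] ((-0.5205440521240234, -2.323802947998047), (39.72243118286133, 20.426361083984375), 0.08365554362535477)
s6 192 [0.09348698 0.09596078] ((1.17510986328125, -1.476931095123291), (15.63033676147461, 39.010528564453125), 89.69457244873047)
```

View pics/v6.png

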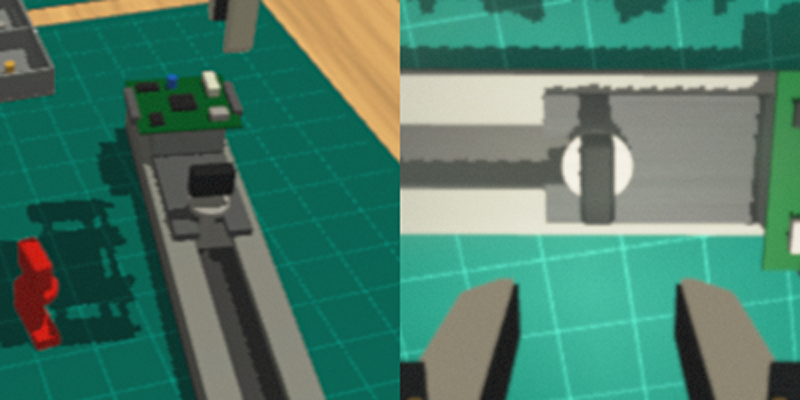

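The stud stands upright and square across the slot, about 2 mm from the seat, with its top at about 0.094 m as expected. The gripper is clear.

```bash
python3 -c "
from h import *
print(order.hand_in())"
```

```text
the job is handed in; nothing more can be done
None
```

The T-stud stands upright in the fork, about 2 mm short of the seat, with its head square across the slot under the lips and the gripper clear; I handed the job in at about 15 s, and no verdict came back.

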